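# Hang a sieve hoop on the spring-gated drying hook

## Task

Lift the large sieve hoop out of the drying rack by its rim and hang it on the stand's hook: pass the rim over the hook's nose and press it down through the spring gate, just behind the nose, until you feel it pressed home on the seat at the bottom of the hook and the gate has snapped shut above it; only then let go, so that it hangs still. Be gentle: the hook must never be loaded with more than about 20 N, and everything else on the bench stays where it is.

Things in the scene. Friction and masses are not known exactly. Their poses are not given: they have to be found in the camera images.
- hoop: the largest ring in the rack: plain steel hoop, outer radius 90 mm, inner 82 mm, 10 mm wide along its axis, 0.1 to 0.2 kg, open in the middle. Origin in the ring's centre, x along the ring's axis. Starts upright in one of the rack's three slots, axis along the rack's x, its top about 197 mm above the bench
- rack: white drying rack fixed to the bench, base 170 (x) x 210 (y) mm, three slots 45 mm apart along its x axis, between upright pins 97 mm high; hoops stand in it across y and lift straight up out of it. Origin: centre of its underside, z up
- stand: fixed stand: grey foot 160 x 120 x 12 mm (x -100 to +60 mm) and an upright 16 mm post, 285 mm high, at its origin (on the bench, z up). A rigid steel J-hook, 12 mm wide, points along the stand's -x in its plane y = 0. It is clamped on the post at a height that differs each time and is not reported: its seat, pressed down, is 198 to 258 mm above the bench; see it or feel for it
- throat (a point): point at bench level straight below the middle of the hook's throat, 43 mm along -x from the stand's origin, same axes. The throat runs from the shank (x = +18 mm here) to the inner face of the 8 mm thick upturned nose (x = -18 mm). Above the pressed-down seat: gate's upper face 40 mm, top of nose 48 mm. The rim must go down within 6 mm of the nose for the gate to close over it
- gate (a joint): steel spring gate 35 mm long, hinged at the hook's shank 38 mm above the pressed-down seat, closing the throat up to the nose. 0 = shut (level); grows as it is pushed down, to 1.4 rad; springs back. It yields at about 3.5 N at its free end, 5.5 N at 22 mm from the hinge: more than the hoop's weight. When the rim is some 35 mm down it snaps up above the rim
- seat (a joint): small grey sprung pad, 30 x 16 mm, at the bottom of the hook's throat, on which the rim comes to rest. 0 = up (unloaded), 0.003 m = fully pressed down; the hoop's weight (0.7 N is enough) presses it fully down, below that the hook is rigid
- small_hoop: bystander: small steel hoop, outer radius 50 mm, 10 mm wide, upright in another slot of the rack; origin in its centre
- dish_lid: bystander: glass disc, radius 46 mm, 10 mm thick, upright in another slot of the rack; origin in its centre
- petri: bystander: low open glass dish, radius 30 mm, 16 mm high, loose on the bench; origin under its centre
- jar: bystander: blue jar, radius 33 mm, 90 mm high, loose on the bench; origin under its centre
- beaker: bystander: glass beaker, radius 36 mm, 100 mm high, loose on the bench; origin under its centre
Not all that is in view belongs to the job. What is shaped like the hoop but blue is not meant.

How it is judged:
On the way, in this order (a step that is already met when the one before it is completed fails the run):
1. the hoop is lifted clear of the rack (height (world z) of hoop above 0.15 m and contact force between hoop and rack below 0.05 N), for 0.2 s.
2. the rim pushes the gate open (value of joint gate above 0.4 rad and contact force between hoop and stand above 0.3 N), for 0.05 s.
3. the rim, still held, is pressed home on the hook's seat with the gate shut above it (value of joint gate below 0.12 rad and value of joint seat above 0.002 m and contact force between hoop and the fingers above 1 N), for 0.2 s.
At the end, for the whole second after the job is handed in: the hoop hangs by its rim in the throat of the hook, under the gate: the seat pressed down by more than 2 mm, the gate shut to within 0.12 rad, the hoop's centre 30 to 75 mm in front of the post's axis and within 30 mm of the hook's plane, carried by the stand, released and slower than 50 mm/s (value of joint gate below 0.12 rad and value of joint seat above 0.002 m and contact force between hoop and stand above 0.3 N and x of hoop in the frame of stand between -0.075 and -0.03 m and y of hoop in the frame of stand between -0.03 and 0.03 m and linear speed of hoop below 0.05 m/s and contact force between hoop and the fingers below 0.05 N); the robot touches nothing.
It fails at once if the hook or stand is loaded with more than 20 N through the hoop (contact force between hoop and stand above 20 N).
It fails at once if the hook or stand is pushed by the robot with more than 20 N (contact force between any of the arm, the fingers and stand above 20 N).
It fails at once if a bystander is displaced by more than 30 mm (distance of any of small_hoop, dish_lid, petri, jar, beaker from where it was at the start of the episode above 0.03 m).
It also fails if it takes over 64 s, if anything falls off the work surface, if the arm or the gripper's body presses on something with over 40 N, if the wrist force passes 120 N, or if a joint passes its speed limit or range.

## Robot

A 7-joint arm with a two-finger parallel gripper is mounted at the origin on the work surface. World frame = base frame: x ahead of the robot, y to its left, z up, the work surface at z = 0. Lengths are in m, angles in rad, forces in N, time in s.
With the tool pointing down it reaches from about 0.425 to 0.95 m from the base axis. Payload 4.7 kg.
Tool frame: the origin (TCP) lies at the very end of the fingers, on their centre line; the grasp point (between the pads) lies 19 mm behind it; z points along the fingers, y is the line along which they close (so a half turn about z gives the same grasp; the last joint's range is limited). The gripper opens to 85 mm and grips with 20 to 120 N. Pads are 22 mm wide; open, the fingers measure 114 mm over their backs; the gripper's body (76 mm by 85 mm) begins 54 mm behind the grasp point. The pads swing forward as they close: fully open they stand 13 mm farther back than shut.
Start: joints at [-1.296, 0.469, -0.049, 1.532, 0.024, 1.141, -0.082], TCP at [0.202, 0.644, 0.231] pointing down, gripper open.
Joint ranges: [-2.59, 2.59], [-0.33, 1.99], [-1.39, 1.29], [0.1, 2.45], [-1.04, 4.18], [0.21, 1.99], [-2.66, 2.66]. Speed limits (rad/s): [2.57, 2.57, 3.14, 3.14, 3.14, 3.14, 3.14].

## Interface

Orientations are given as a rotation vector (axis times angle).
In Python, from cell import robot, viewer, job_done gives the robot as it stands.
- The arm moves only by the tool servo_tool, never from a script. Its argument "moves" is a list of rows, each an object with "slide": the shift along the tool's x, y, z in units of 25 mm (1.0 is 25 mm), a list of three; "rotation": the turn, a rotation vector about the tool's x, y, z in units of 6 degrees (1.0 is 6 degrees), a list of three; "jaw": the closure, from -1 (fully open) to 1 (shut). In form: [{"slide": [tx, ty, tz], "rotation": [ax, ay, az], "jaw": jaw}, ...]. A call has 1 to 10 rows; each row is the pose to reach, as a shift and turn from the pose commanded when the call began, along the tool's axes at that moment; what a row does not reach only later rows make up. A row lasts 1/10 s, in which the tool goes at most 50 mm and 8.59 degrees, less where a joint would pass 70% of its speed; a pose out of reach is approached as far as the arm can. A call with a gripper value outside its range is refused whole. The fingers move at their own pace and stop on an object; the grip force is fixed at half the most. Time passes only in rows, so rows that repeat a pose let the fingers close. It gives the time, the measured TCP pose, the force, the opening and the grip force at its end, in the units of the state.
- robot.read_state(): the state, without advancing time (a new reading comes with each control period).
- viewer.camera(name): name is "scene" or "top" or "wrist"; returns a dict with "frame" (420x560x3 uint8, red, green, blue), "fx", "fy", "cx", "cy" (pixels), "rvec" (rotation vector, rad) and "tvec" (3), from world to camera coordinates, as OpenCV has them; the wrist camera has in their place "hand_eye" (4x4, takes a point from camera to tool coordinates, whose origin is the TCP and whose axes are the flange's). Camera axes: x right, y down, z forward; pixel columns grow to the right and rows downward; lengths in m; the calibration is good to about 2 mm. A picture is of the moment at which its call begins: read the wrist's pose just before it. There is no depth.
- job_done(): hands the job in; it is judged then, once.
The state is a dict: "time_s": time; "joint_positions": joint angles; "dq": joint speeds; "joint_efforts": joint torques, N m; "tool_pos": TCP position; "tool_rot": TCP orientation; "force": force on the tool from outside, world axes, zero at the start; "wrist_torque": the same for the moment, N m; "opening": finger opening in m; "finger_force": force on a finger pad.
Only numpy, scipy, OpenCV 4.12 (cv2) and the standard library are available. Lean on these libraries where they do the work, as an engineer would, in place of code of your own. Each camera call takes 0.05 s, during which the arm holds its last target. There are 200 camera calls.

## Working session

There is one attempt and no reset: what is moved stays moved. The work goes in short steps, Python scripts to look and compute and a tool call to move; the robot and the scene stay as the last step left them, time stands still between calls to the robot, and variables do not carry over. Pictures are saved under pics/ and viewed, at most 10 in all, crops included, and the job is handed in when it is done.

Besides the shell and the picture viewer there is one more tool, called after "Request:" in YAML: its name, and indented under it one key for each argument. servo_tool: Moves the arm, as the interface text tells. Its arguments: {"type":"object","properties":{"moves":{"type":"array","items":{"type":"object","properties":{"slide":{"type":"array","items":{"type":"number"}},"rotation":{"type":"array","items":{"type":"number"}},"jaw":{"type":"number"}}}}},"required":["moves"]}

```bash
mkdir -p pics; ls; cat > h.py <<'E'
import numpy as np, cv2
from scipy.spatial.transform import Rotation as R
def ray(c,u,v):
    Rm=R.from_rotvec(c['rvec']).as_matrix(); t=np.array(c['tvec'])
    o=-Rm.T@t; d=Rm.T@np.array([(u-c['cx'])/c['fx'],(v-c['cy'])/c['fy'],1]); return o,d/np.linalg.norm(d)
def onz(c,u,v,z):
    o,d=ray(c,u,v); return o+d*(z-o[2])/d[2]
def two(r1,r2):
    (o1,d1),(o2,d2)=r1,r2
    A=np.stack([d1,-d2],1); s=np.linalg.lstsq(A,o2-o1,rcond=None)[0]
    p,q=o1+d1*s[0],o2+d2*s[1]; return (p+q)/2,np.linalg.norm(p-q)
def proj(c,P):
    Rm=R.from_rotvec(c['rvec']).as_matrix(); q=Rm@np.array(P)+np.array(c['tvec'])
    return c['fx']*q[0]/q[2]+c['cx'], c['fy']*q[1]/q[2]+c['cy']
E
python3 - <<'E'
from cell import robot,viewer
import cv2,pickle
s=robot.read_state(); print(s)
d={}
for n in ("scene","top"):
    c=viewer.camera(n); d[n]=c
    cv2.imwrite(f"pics/{n}0.png",cv2.resize(c["frame"][:,:,::-1],(800,600),interpolation=cv2.INTER_CUBIC))
    print(n,c['fx'],c['rvec'],c['tvec'])
pickle.dump(d,open('c0.pkl','wb'))
E
```

```text
pics
{'time_s': 0.0, 'joint_positions': array([-1.29590694,  0.46945609, -0.04860396,  1.5336873 ,  0.02408212,
        1.14100182, -0.08230572]), 'dq': array([-4.87163425e-04,  1.64290703e-06, -1.10685447e-03, -2.67821709e-04,
       -9.27287884e-04,  1.34721233e-03,  5.52529952e-05]), 'joint_efforts': array([-7.69182261e-04, -5.10300100e+01, -4.69197216e-02, -2.37723845e+01,
        1.06477446e-02,  7.48167018e-03,  3.01070976e-06]), 'tool_pos': array([0.2017236 , 0.64354108, 0.23025438]), 'tool_rot': array([-4.75280025e-01, -3.10518231e+00,  3.06634763e-03]), 'force': array([-0.76678808,  0.41548608,  0.05028224]), 'wrist_torque': array([ 0.01183895,  0.00919724, -0.00592634]), 'finger_force': 0.0, 'opening': 0.08538472437160029}
scene 434.8504682173481 [ 2.23894783  0.85206744 -0.33922251] [-0.47564997 -0.03417246  1.29305673]
top 403.62181462282706 [ 2.1535213  -2.16588954  0.17960262] [0.1613262  0.49003571 1.0630958 ]
```

View pics/scene0.png

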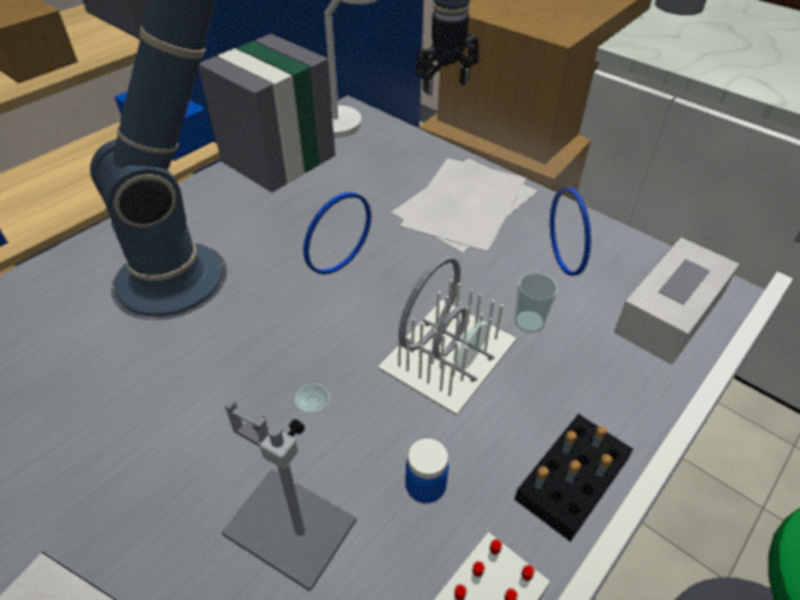

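View pics/top0.png

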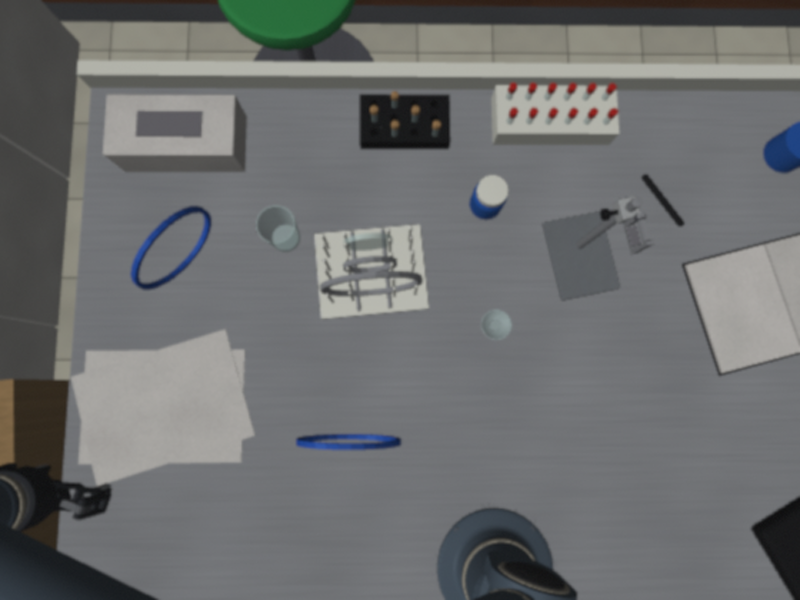

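Candidates (view pixels, top / scene):
- **Steel hoop standing in the rack's robot-side slot:** (372,284) / (430,305). It is grey, the largest ring, and standing in the rack, so it is my choice.
- **Small hoop:** (370,265) / (452,330).
- **Blue rings:** (348,441) / (338,233) and (172,248) / (570,231). These are decoys.

The stand's hook nose is near (645,245) in the top view and (233,408) in the scene view. The knob is on the +y side.

```bash
python3 - <<'E'
import pickle,cv2,numpy as np
from h import *
d=pickle.load(open('c0.pkl','rb')); T,S=d['top'],d['scene']
f=T['frame']
# rack base: white pixels in region
m=np.zeros(f.shape[:2],np.uint8)
reg=(slice(150,232),slice(210,310)); 
m[reg]=(f[reg].min(2)>175)*255
m=cv2.morphologyEx(m,cv2.MORPH_CLOSE,np.ones((9,9)))
c=max(cv2.findContours(m,0,2)[0],key=cv2.contourArea)
P=np.array([onz(T,u,v,0.008)[:2] for u,v in c[:,0]],np.float32)
r=cv2.minAreaRect(P); print('rack',r, cv2.boxPoints(r).round(3).tolist())
# foot in both views
def foot(C,reg):
    f=C['frame'].astype(int); m=np.zeros(f.shape[:2],np.uint8); s=f[reg]
    print('levels',np.percentile(s.sum(2)/3,[5,20,50,80]))
    m[reg]=((s.sum(2)/3<105)&(s.max(2)-s.min(2)<25))*255
    m=cv2.morphologyEx(m,cv2.MORPH_OPEN,np.ones((5,5))); m=cv2.morphologyEx(m,cv2.MORPH_CLOSE,np.ones((7,7)))
    c=max(cv2.findContours(m,0,2)[0],key=cv2.contourArea)
    h=cv2.convexHull(c)[:,0]
    P=np.array([onz(C,u,v,0.012)[:2] for u,v in h],np.float32); r=cv2.minAreaRect(P); print('foot',r,cv2.boxPoints(r).round(3).tolist())
foot(T,(slice(143,214),slice(370,440))); foot(S,(slice(330,415),slice(150,255)))
a=cv2.resize(T['frame'][110:220,370:480],(440,440),interpolation=cv2.INTER_CUBIC)
b=cv2.resize(S['frame'][270:380,140:250],(440,440),interpolation=cv2.INTER_CUBIC)
a2=cv2.resize(T['frame'][145:235,210:310],(400,360),interpolation=cv2.INTER_CUBIC);
cv2.imwrite('pics/hk.png',np.hstack([a,b])[:,:800,::-1] if 0 else cv2.resize(np.hstack([a,b]),(800,400))[:,:,::-1])
b2=cv2.resize(S['frame'][170:290,260:370],(400,436),interpolation=cv2.INTER_CUBIC)[:360]
cv2.imwrite('pics/rk.png',np.hstack([a2,b2])[:,:,::-1])
E
```

```text
rack ((0.4931333661079407, 0.22243309020996094), (0.029375465586781502, 0.19894596934318542), 5.48051118850708) [[0.4690000116825104, 0.3199999928474426], [0.4880000054836273, 0.12200000137090683], [0.5170000195503235, 0.125], [0.49799999594688416, 0.3230000138282776]]
levels [ 90.66666667  94.          97.         116.33333333]
foot ((0.591681718826294, -0.20189379155635834), (0.1673687845468521, 0.15777595341205597), 11.522780418395996) [[0.49399998784065247, -0.14100000262260437], [0.5249999761581421, -0.29600000381469727], [0.6890000104904175, -0.2619999945163727], [0.6579999923706055, -0.1080000028014183]]
levels [ 82.33333333 107.         123.33333333 137.33333333]
foot ((0.5625966191291809, -0.16202278435230255), (0.02135355956852436, 0.11305148154497147), 62.417171478271484) [[0.5080000162124634, -0.14499999582767487], [0.6079999804496765, -0.1979999989271164], [0.6179999709129333, -0.17900000512599945], [0.5170000195503235, -0.12600000202655792]]
```

View pics/hk.png

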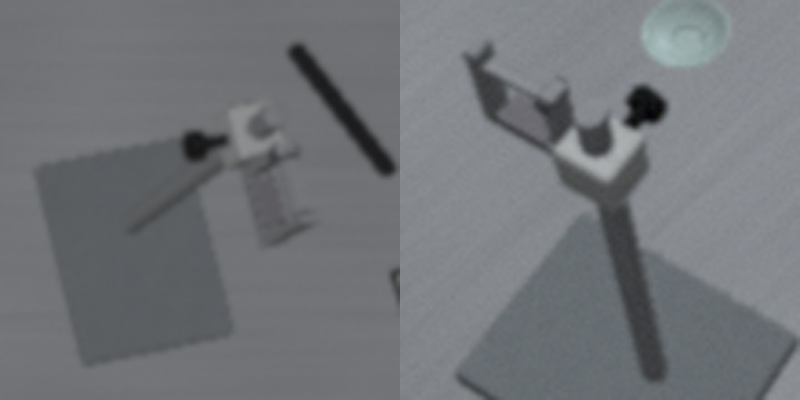

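View pics/rk.png

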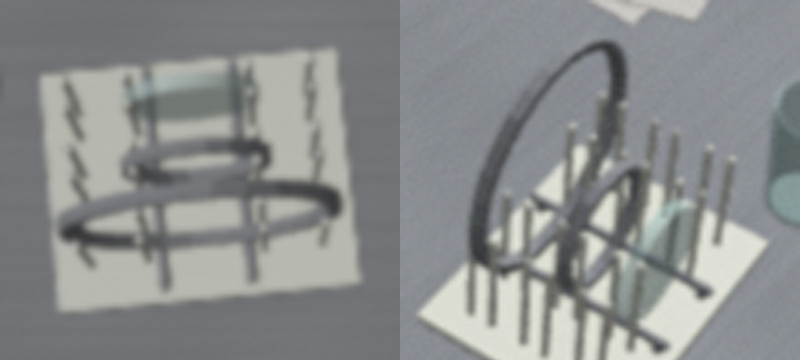

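```bash
python3 - <<'E'
import pickle,cv2,numpy as np
from h import *
d=pickle.load(open('c0.pkl','rb')); T,S=d['top'],d['scene']
for C in (T,S): print('cam',ray(C,0,0)[0].round(3))
def corners(pts,C,o,k,z): 
    P=np.array([onz(C,o[0]+x/k,o[1]+y/k,z)[:2] for x,y in pts]); 
    print(P.round(3).tolist(),'sides',[round(float(np.linalg.norm(P[i]-P[(i+1)%4])),3) for i in range(4)],'c',P.mean(0).round(4)); return P
rk=corners([(40,75),(335,50),(360,283),(58,312)],T,(210,145),4,.01)
ft=corners([(37,170),(193,133),(232,332),(85,365)],T,(370,110),400/110,.012)
ft2=corners([(590,212),(800,345)],S,(140-110,270),400/110,.012) if 0 else None
def ax(P): # long 2 sides: corners order TL,TR,BR,BL ; world +x is up the image
    v=(P[0]-P[3])+(P[1]-P[2]); return v/np.linalg.norm(v)
for n,P in (('rack',rk),('foot',ft)):
    a=ax(P); print(n,'x axis yaw deg',np.degrees(np.arctan2(a[1],a[0])))
a=ax(ft); O=ft.mean(0)+a*0.02; print('stand origin',O)
pb=onz(T,370+133/3.636,110+230/3.636,.012); pb2=onz(S,140+(653-400)/3.636,270+375/3.636,.012); print('post base',pb,pb2)
for z in np.arange(.24,.32,.01):
    N=np.r_[O-a*.065,z]; print(round(z,3),np.round((np.array(proj(T,N))-[370,110])*3.636),np.round((np.array(proj(S,N))-[140,270])*3.636+[400,0]))
print(two(ray(T,370+308/3.636,110+222/3.636),ray(S,140+80/3.636,270+52/3.636)))
# post top
print('posttop',np.round((np.array(proj(T,np.r_[O,.285]))-[370,110])*3.636),np.round((np.array(proj(S,np.r_[O,.285]))-[140,270])*3.636+[400,0]))
# hoop rim: centre at slot; check top point & extremes
b=ax(rk); rc=rk.mean(0); 
for k in (-.045,.0):
  H=np.r_[rc+b*k,.107]; t=np.array([-b[1],b[0],0])
  print('hoop',H, [np.round((np.array(proj(T,H+.086*(np.cos(q)*t+np.sin(q)*np.array([0,0,1]))))-[210,145])*4).tolist() for q in (0,np.pi/2,np.pi)],[np.round((np.array(proj(S,H+.086*(np.cos(q)*t+np.sin(q)*np.array([0,0,1]))))-[260,170])*3.636+[400,0]).tolist() for q in (0,np.pi/2,np.pi)])
E
```

```text
cam [0.337 0.186 1.117]
cam [ 0.967 -0.382  0.905]
[[0.629, 0.339], [0.647, 0.131], [0.481, 0.116], [0.462, 0.324]] sides [0.208, 0.167, 0.209, 0.168] c [0.5551 0.2275]
[[0.649, -0.114], [0.679, -0.238], [0.52, -0.26], [0.495, -0.145]] sides [0.128, 0.16, 0.118, 0.157] c [ 0.5857 -0.1893]
rack x axis yaw deg 5.210625483688491
foot x axis yaw deg 9.478060517941165
stand origin [ 0.60544833 -0.18596594]
post base [ 0.60081216 -0.18707549  0.012     ] [ 0.60699513 -0.18697337  0.012     ]
0.24 [272. 238.] [496. 103.]
0.25 [279. 234.] [492.  91.]
0.26 [286. 230.] [488.  80.]
0.27 [293. 226.] [484.  68.]
0.28 [301. 222.] [481.  56.]
0.29 [308. 218.] [476.  44.]
0.3 [316. 214.] [472.  31.]
0.31 [324. 210.] [468.  18.]
0.32 [332. 205.] [464.   5.]
(array([ 0.54128865, -0.19779427,  0.28430202]), np.float64(0.0028894029854844515))
posttop [279. 115.] [586. 114.]
hoop [0.51023689 0.2234145  0.107     ] [[64.0, 231.0], [194.0, 194.0], [334.0, 206.0]] [[616.0, 87.0], [554.0, 66.0], [476.0, 232.0]]
hoop [0.55505093 0.22750128 0.107     ] [[58.0, 162.0], [187.0, 118.0], [327.0, 137.0]] [[669.0, 113.0], [612.0, 95.0], [532.0, 263.0]]
```

```bash
cat >> h.py <<'E'
def units(Rc,pc,Rt,pt):
    s=Rc.T@(np.array(pt)-pc)/.025; r=R.from_matrix(Rc.T@Rt).as_rotvec(degrees=True)/6
    return s.round(2).tolist(), r.round(2).tolist()
def frame(yaw,tilt,sgn):  # tool y = sgn*axis; tool z down, leaning to hoop's +t side by tilt
    a=np.array([np.cos(yaw),np.sin(yaw),0]); t=np.array([-a[1],a[0],0])
    z=np.sin(tilt)*t-np.cos(tilt)*np.array([0,0,1]); y=sgn*a; return np.stack([np.cross(y,z),y,z],1)
def grip(H,yaw,th,tilt,back=.019):  # TCP gripping the rim at angle th to the -t side
    t=np.array([-np.sin(yaw),np.cos(yaw),0]); z=np.sin(tilt)*t-np.cos(tilt)*np.array([0,0,1])
    return np.array(H)+.086*(-np.sin(th)*t+np.cos(th)*np.array([0,0,1]))+back*z
E
python3 - <<'E'
from cell import robot
from h import *
s=robot.read_state(); Rc=R.from_rotvec(s['tool_rot']).as_matrix(); pc=s['tool_pos']; print(Rc.round(2))
y=np.radians(5.2); H=[.512,.2235,.107]; th=np.radians(39); tl=np.radians(18)
for sg in (1,-1):
    Rt=frame(y,tl,sg); g=grip(H,y,th,tl); pre=g-.08*Rt[:,2]
    print(sg,g.round(3),pre.round(3),'up',units(Rc,pc,Rc,pc+[0,0,.12]),'pre',units(Rc,pc,Rt,pre))
    Rt0=frame(y,0,sg); print('vertical pre', units(Rc,pc,Rt0,[pre[0],pre[1],.35]))
E
```

```text
[[-0.95  0.3  -0.  ]
 [ 0.3   0.95 -0.  ]
 [-0.   -0.   -1.  ]]
1 [0.516 0.175 0.156] [0.519 0.151 0.232] up ([-0.0, -0.01, -4.8], [0.0, 0.0, 0.0]) pre ([-17.99, -15.02, -0.03], [-1.78, 2.66, 11.13])
vertical pre ([-17.99, -15.02, -4.76], [-0.02, 0.01, 11.23])
-1 [0.516 0.175 0.156] [0.519 0.151 0.232] up ([-0.0, -0.01, -4.8], [0.0, 0.0, 0.0]) pre ([-17.99, -15.02, -0.03], [-2.96, -1.98, -18.59])
vertical pre ([-17.99, -15.02, -4.76], [-0.01, -0.02, -18.77])
```

Request:
servo_tool:
  moves:
    - {"slide":[0,0,-2],"rotation":[0,0,0],"jaw":-1}
    - {"slide":[0,0,-4],"rotation":[0,0,0],"jaw":-1}
    - {"slide":[-2,-1.7,-4.8],"rotation":[0,0,1.3],"jaw":-1}
    - {"slide":[-4,-3.3,-4.8],"rotation":[0,0,2.6],"jaw":-1}
    - {"slide":[-6,-5,-4.8],"rotation":[0,0,3.9],"jaw":-1}
    - {"slide":[-8,-6.7,-4.8],"rotation":[0,0,5.2],"jaw":-1}
    - {"slide":[-10,-8.3,-4.8],"rotation":[0,0,6.5],"jaw":-1}
    - {"slide":[-12,-10,-4.8],"rotation":[0,0,7.8],"jaw":-1}
    - {"slide":[-14,-11.7,-4.8],"rotation":[0,0,9.1],"jaw":-1}
    - {"slide":[-15,-12.5,-4.8],"rotation":[0,0,10.2],"jaw":-1}

```text
time_s: 1.1
tool_pos: [0.4177, 0.3077, 0.351]
tool_rot: [-1.996, -2.426, 0.0]
force: [0.6, 0.5, -1.0]
opening: 0.0855
finger_force: 0.0
```

```bash
cat > go.py <<'E'
import sys
from cell import robot
from h import *
s=robot.read_state(); Rc=R.from_rotvec(s['tool_rot']).as_matrix(); pc=s['tool_pos']
print('t',round(s['time_s'],2),'pos',pc.round(4),'q',s['joint_positions'].round(2),'f',s['force'].round(2),'open',round(s['opening'],4),'ff',s['finger_force'])
E
python3 - <<'E'
from go import *
y=np.radians(5.2); H=[.512,.2235,.107]; th=np.radians(39); tl=np.radians(18)
Rt=frame(y,tl,1); g=grip(H,y,th,tl); print('pre',units(Rc,pc,Rt,g-.08*Rt[:,2]),'g',units(Rc,pc,Rt,g))
E
```

```text
t 1.1 pos [0.4177 0.3077 0.351 ] q [-0.97  0.12  0.28  1.74 -0.03  1.29 -0.48] f [ 0.59  0.5  -1.01] open 0.0855 ff 0.0
pre ([-6.93, 2.75, 4.76], [-0.16, 3.0, 0.98]) g ([-5.95, 2.86, 7.81], [-0.16, 3.0, 0.98])
```

Request:
servo_tool:
  moves:
    - {"slide":[0,0,0],"rotation":[0,0,0],"jaw":-1}
    - {"slide":[0,0,0],"rotation":[0,0,0],"jaw":-1}
    - {"slide":[0,0,0],"rotation":[0,0,0],"jaw":-1}

```text
time_s: 1.4
tool_pos: [0.4162, 0.311, 0.3509]
tool_rot: [-1.986, -2.433, 0.001]
force: [-0.0, 0.1, 0.3]
opening: 0.0855
finger_force: 0.0
```

```bash
python3 - <<'E'
from go import *
y=np.radians(5.2); H=[.512,.2235,.107]; th=np.radians(39); tl=np.radians(18)
Rt=frame(y,tl,1); g=grip(H,y,th,tl); print('pre',units(Rc,pc,Rt,g-.08*Rt[:,2]),'g',units(Rc,pc,Rt,g))
E
```

```text
t 1.4 pos [0.4162 0.311  0.3509] q [-0.97  0.12  0.28  1.74 -0.04  1.29 -0.48] f [-0.05  0.06  0.3 ] open 0.0855 ff 0.0
pre ([-7.1, 2.74, 4.76], [-0.17, 2.99, 1.05]) g ([-6.12, 2.85, 7.8], [-0.17, 2.99, 1.05])
```

Request:
servo_tool:
  moves:
    - {"slide":[-1.4,0.5,0],"rotation":[0,0.6,0.2],"jaw":-1}
    - {"slide":[-2.8,1,0.5],"rotation":[0,1.2,0.4],"jaw":-1}
    - {"slide":[-4.2,1.6,1],"rotation":[-0.1,1.8,0.6],"jaw":-1}
    - {"slide":[-5.6,2.2,2],"rotation":[-0.1,2.4,0.8],"jaw":-1}
    - {"slide":[-7.1,2.74,3],"rotation":[-0.17,2.99,1.05],"jaw":-1}
    - {"slide":[-7.1,2.74,4],"rotation":[-0.17,2.99,1.05],"jaw":-1}
    - {"slide":[-7.1,2.74,4.76],"rotation":[-0.17,2.99,1.05],"jaw":-1}
    - {"slide":[-7.1,2.74,4.76],"rotation":[-0.17,2.99,1.05],"jaw":-1}

```text
time_s: 2.2
tool_pos: [0.5172, 0.1506, 0.2291]
tool_rot: [-1.951, -2.134, -0.301]
force: [-0.6, 0.1, -0.9]
opening: 0.0852
finger_force: 0.0
```

```bash
python3 - <<'E'
from go import *
from cell import viewer
y=np.radians(5.2); H=[.512,.2235,.107]; th=np.radians(39); tl=np.radians(18)
Rt=frame(y,tl,1); g=grip(H,y,th,tl); print('pre',units(Rc,pc,Rt,g-.08*Rt[:,2]),'g',units(Rc,pc,Rt,g))
w=viewer.camera('wrist'); W=w['frame']; print(np.array(w['hand_eye']).round(3).tolist())
import pickle; pickle.dump((w,s),open('w1.pkl','wb'))
cv2.imwrite('pics/w1.png',W[:,:,::-1])
E
```

```text
t 2.2 pos [0.5172 0.1506 0.2291] q [-0.56  0.26  0.46  1.92 -0.5   1.04  0.23] f [-0.57  0.13 -0.95] open 0.0852 ff 0.0
pre ([0.04, 0.05, -0.1], [-0.06, 0.02, -0.02]) g ([0.04, 0.07, 3.1], [-0.06, 0.02, -0.02])
[[0.001, -0.965, -0.261, 0.065], [1.0, 0.001, 0.001, 0.0], [-0.0, -0.261, 0.965, -0.142], [0.0, 0.0, 0.0, 1.0]]
```

View pics/w1.png

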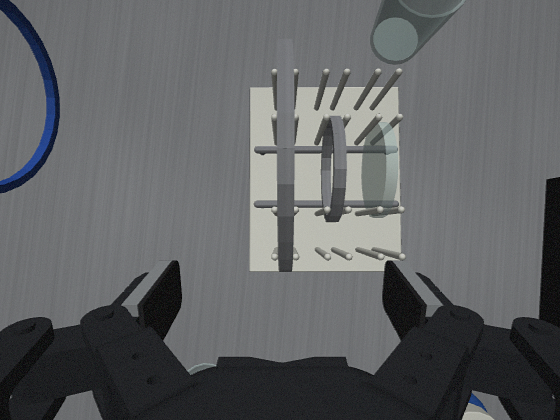

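The wrist view shows the rim as a straight vertical band at u≈286, between the open fingers and parallel to the pads. It belongs to the big steel hoop in the left slot. Going down to grip it.

Request:
servo_tool:
  moves:
    - {"slide":[0.04,0.1,0.8],"rotation":[0,0,0],"jaw":-1}
    - {"slide":[0.04,0.1,1.6],"rotation":[0,0,0],"jaw":-1}
    - {"slide":[0.04,0.1,2.4],"rotation":[0,0,0],"jaw":-1}
    - {"slide":[0.04,0.1,3.1],"rotation":[0,0,0],"jaw":-1}
    - {"slide":[0.04,0.1,3.1],"rotation":[0,0,0],"jaw":0.6}
    - {"slide":[0.04,0.1,3.1],"rotation":[0,0,0],"jaw":1}
    - {"slide":[0.04,0.1,3.1],"rotation":[0,0,0],"jaw":1}
    - {"slide":[0.04,0.1,3.1],"rotation":[0,0,0],"jaw":1}
    - {"slide":[0.04,0.1,3.1],"rotation":[0,0,0],"jaw":1}
    - {"slide":[0.04,0.1,3.1],"rotation":[0,0,0],"jaw":1}

```text
time_s: 3.25
tool_pos: [0.5198, 0.174, 0.1596]
tool_rot: [-1.955, -2.134, -0.31]
force: [-2.2, -1.1, 4.2]
opening: 0.0085
finger_force: 58.7
```

Request:
servo_tool:
  moves:
    - {"slide":[0,0,0],"rotation":[0,0,0],"jaw":1}
    - {"slide":[0,0,0],"rotation":[0,0,0],"jaw":1}
    - {"slide":[0,0,0],"rotation":[0,0,0],"jaw":1}
    - {"slide":[0,0,0],"rotation":[0,0,0],"jaw":1}

```text
time_s: 3.65
tool_pos: [0.5199, 0.174, 0.1595]
tool_rot: [-1.955, -2.134, -0.311]
force: [-2.5, -1.9, 5.6]
opening: 0.0085
finger_force: 58.9
```

```bash
python3 - <<'E'
from go import *
print(units(Rc,pc,Rc,pc+[0,0,.05]),units(Rc,pc,Rc,pc+[0,0,.24]))
E
```

```text
t 3.65 pos [0.5199 0.174  0.1595] q [-0.56  0.35  0.42  1.98 -0.59  0.9   0.31] f [-2.5  -1.93  5.63] open 0.0085 ff 58.9065735861368
([0.62, 0.0, -1.9], [0.0, 0.0, 0.0]) ([2.97, 0.01, -9.13], [0.0, 0.0, 0.0])
```

Request:
servo_tool:
  moves:
    - {"slide":[0.15,0,-0.45],"rotation":[0,0,0],"jaw":1}
    - {"slide":[0.3,0,-0.95],"rotation":[0,0,0],"jaw":1}
    - {"slide":[0.47,0,-1.45],"rotation":[0,0,0],"jaw":1}
    - {"slide":[0.62,0,-1.9],"rotation":[0,0,0],"jaw":1}
    - {"slide":[0.78,0,-2.4],"rotation":[0,0,0],"jaw":1}
    - {"slide":[0.96,0,-2.95],"rotation":[0,0,0],"jaw":1}
    - {"slide":[1.14,0,-3.5],"rotation":[0,0,0],"jaw":1}
    - {"slide":[1.32,0,-4.05],"rotation":[0,0,0],"jaw":1}
    - {"slide":[1.5,0,-4.6],"rotation":[0,0,0],"jaw":1}
    - {"slide":[1.61,0,-4.95],"rotation":[0,0,0],"jaw":1}

```text
time_s: 4.65
tool_pos: [0.5201, 0.1744, 0.2907]
tool_rot: [-1.955, -2.136, -0.312]
force: [-0.2, -0.1, -1.2]
opening: 0.0085
finger_force: 58.9
```

```bash
cat >> h.py <<'E'
R0=R.from_rotvec([-1.955,-2.134,-.311]).as_matrix(); REL=R0.T@(np.array([.512,.2235,.107])-[.5199,.174,.1595]); REL[1]=0
YS=np.radians(11.7); O=np.array([.6045,-.185,0]); AS=np.array([np.cos(YS),np.sin(YS),0])
RS=R.from_euler('z',YS).as_matrix()
def tcp(xs,ys,z,tl=np.radians(18)):  # tool pose for the hoop centre at stand-frame xs,ys, height z
    Rt=frame(YS,tl,1); return Rt,O+RS@[xs,ys,z]-Rt@REL
E
python3 - <<'E'
from go import *
print('centre',pc+Rc@REL, 'rel',REL)
Rt,p=tcp(-.13,0,.235); print(p,units(Rc,pc,Rt,p))
E
```

```text
t 4.65 pos [0.5201 0.1744 0.2907] q [-0.62  0.2   0.46  1.83 -0.45  1.14  0.11] f [-0.24 -0.09 -1.23] open 0.0085 ff 58.85281744675012
centre [0.51584338 0.22423835 0.23814992] rel [0.03130947 0.         0.06538852]
[ 0.487337   -0.26030708  0.28751302] ([-16.4, -2.83, -5.2], [0.36, 0.0, -1.05])
```

Request:
servo_tool:
  moves:
    - {"slide":[-0.6,-0.3,-0.2],"rotation":[0,0,0],"jaw":1}
    - {"slide":[-1.6,-0.6,-0.5],"rotation":[0,0,-0.1],"jaw":1}
    - {"slide":[-2.8,-0.9,-0.9],"rotation":[0,0,-0.2],"jaw":1}
    - {"slide":[-4.0,-1.2,-1.3],"rotation":[0,0,-0.3],"jaw":1}
    - {"slide":[-5.2,-1.5,-1.7],"rotation":[0.1,0,-0.4],"jaw":1}
    - {"slide":[-6.4,-1.8,-2.1],"rotation":[0.1,0,-0.5],"jaw":1}
    - {"slide":[-7.6,-2.1,-2.5],"rotation":[0.2,0,-0.6],"jaw":1}
    - {"slide":[-8.8,-2.4,-2.8],"rotation":[0.2,0,-0.7],"jaw":1}
    - {"slide":[-10.0,-2.6,-3.2],"rotation":[0.3,0,-0.8],"jaw":1}
    - {"slide":[-10.8,-2.8,-3.4],"rotation":[0.3,0,-0.9],"jaw":1}

```text
time_s: 5.65
tool_pos: [0.4734, -0.1172, 0.286]
tool_rot: [-1.845, -2.219, -0.289]
force: [0.0, -1.0, -2.0]
opening: 0.0087
finger_force: 58.9
```

```bash
python3 - <<'E'
from go import *
print('centre',pc+Rc@REL)
Rt,p=tcp(-.13,0,.235); print(p,units(Rc,pc,Rt,p))
E
```

```text
t 5.65 pos [ 0.4734 -0.1172  0.286 ] q [-0.22  0.22  0.65  1.85 -0.4   1.33  0.76] f [ 0.01 -0.96 -2.  ] open 0.0087 ff 58.8636647243402
centre [ 0.46418575 -0.06815798  0.23345418]
[ 0.487337   -0.26030708  0.28751302] ([-5.43, -0.5, -1.82], [0.05, 0.01, -0.19])
```

Request:
servo_tool:
  moves:
    - {"slide":[-0.9,-0.3,-0.3],"rotation":[0,0,0],"jaw":1}
    - {"slide":[-1.9,-0.5,-0.6],"rotation":[0,0,-0.1],"jaw":1}
    - {"slide":[-2.9,-0.5,-1.0],"rotation":[0,0,-0.1],"jaw":1}
    - {"slide":[-3.9,-0.5,-1.3],"rotation":[0,0,-0.2],"jaw":1}
    - {"slide":[-4.8,-0.5,-1.6],"rotation":[0,0,-0.2],"jaw":1}
    - {"slide":[-5.4,-0.5,-1.8],"rotation":[0.05,0,-0.2],"jaw":1}
    - {"slide":[-5.4,-0.5,-1.8],"rotation":[0.05,0,-0.2],"jaw":1}
    - {"slide":[-5.4,-0.5,-1.8],"rotation":[0.05,0,-0.2],"jaw":1}

```text
time_s: 6.45
tool_pos: [0.4885, -0.2556, 0.2872]
tool_rot: [-1.816, -2.24, -0.289]
force: [-0.1, 1.0, -1.5]
opening: 0.0091
finger_force: 58.9
```

```bash
python3 - <<'E'
from go import *
from cell import viewer
import pickle
print('centre',pc+Rc@REL,'stand frame',RS.T@(pc+Rc@REL-O))
d={n:viewer.camera(n) for n in ('scene','top','wrist')}
pickle.dump((d,s),open('c2.pkl','wb'))
S=d['scene'];T=d['top']
a=cv2.resize(S['frame'][230:380,110:260],(400,400),interpolation=cv2.INTER_CUBIC)
b=cv2.resize(T['frame'][110:260,350:500],(400,400),interpolation=cv2.INTER_CUBIC)
cv2.imwrite('pics/c2.png',np.hstack([a,b])[:,:,::-1]); cv2.imwrite('pics/w2.png',d['wrist']['frame'][:,:,::-1])
for n,C,o in (('scene',S,(110,230)),('top',T,(350,110))):
    c=pc+Rc@REL; t=RS[:,1]
    print(n,[np.round((np.array(proj(C,c+.086*(np.cos(q)*t+np.sin(q)*np.array([0,0,1]))))-o)*400/150).tolist() for q in np.radians([0,60,90,180,270])])
E
```

```text
t 6.45 pos [ 0.4885 -0.2556  0.2872] q [ 0.02  0.39  0.7   1.66 -0.44  1.45  1.04] f [-0.07  0.98 -1.54] open 0.0091 ff 58.86561885505216
centre [ 0.47816723 -0.20665269  0.23476794] stand frame [-0.12809882  0.00441587  0.23476794]
scene [[163.0, 57.0], [102.0, 31.0], [52.0, 65.0], [-10.0, 240.0], [108.0, 209.0]]
top [[169.0, 270.0], [255.0, 245.0], [316.0, 231.0], [365.0, 229.0], [227.0, 264.0]]
```

View pics/c2.png

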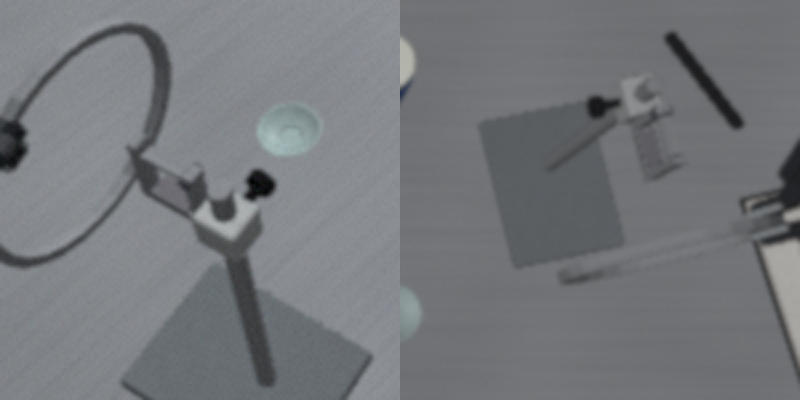

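View pics/w2.png

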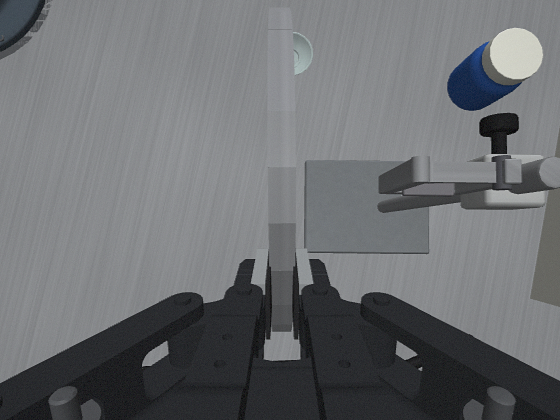

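```bash
python3 - <<'E'
import pickle
from h import *
d,s=pickle.load(open('c2.pkl','rb')); w=d['wrist']; E=np.array(w['hand_eye'])
Rc=R.from_rotvec(s['tool_rot']).as_matrix(); pc=s['tool_pos']; c=pc+Rc@REL
Rw=Rc@E[:3,:3]; ow=pc+Rc@E[:3,3]
def wr(u,v):
    q=Rw@np.array([(u-w['cx'])/w['fx'],(v-w['cy'])/w['fy'],1]); return ow,q/np.linalg.norm(q)
print('cam',ow,'fx',w['fx'])
def st(P): return (RS.T@(P-O)).round(4)
for z in (.27,.28,.29):
    o,q=wr(421.5,170); print(z,'nose top mid',st(o+q*(z-o[2])/q[2]))
    for u in (413,430):
        o,q=wr(u,170); print('   ',u,st(o+q*(z-o[2])/q[2]))
T,S=d['top'],d['scene']
for n,r in (('scene',ray(S,161,285.7)),('top',ray(T,454.8,170.9))):
    P,e=two(wr(421.5,170),r); print(n,P.round(4),st(P),e)
# foot corners from wrist
for u,v in ((305,160),(305,253),(429,253),(429,160)):
    o,q=wr(u,v); print('foot',st(o+q*(.012-o[2])/q[2]))
a=cv2.resize(w['frame'][130:230,350:550],(800,400),interpolation=cv2.INTER_CUBIC); cv2.imwrite('pics/w2c.png',a[:,:,::-1])
E
```

```text
cam [ 0.48488586 -0.23780001  0.44266093] fx 337.14797682297615
0.27 nose top mid [-0.0556  0.0021  0.27  ]
    413 [-0.06    0.0021  0.27  ]
    430 [-0.0512  0.0021  0.27  ]
0.28 nose top mid [-0.0598  0.0004  0.28  ]
    413 [-0.0639  0.0004  0.28  ]
    430 [-0.0557  0.0004  0.28  ]
0.29 nose top mid [-0.064  -0.0013  0.29  ]
    413 [-0.0679 -0.0014  0.29  ]
    430 [-0.0601 -0.0013  0.29  ]
scene [ 0.5438 -0.199   0.2851] [-0.0623 -0.0014  0.2851] 0.0017865688717269574
top [ 0.5416 -0.1984  0.2871] [-0.0643 -0.0004  0.2871] 0.0029805843627018795
foot [-0.0977  0.0585  0.012 ]
foot [-0.0976 -0.0608  0.012 ]
foot [ 0.0601 -0.06    0.012 ]
foot [0.0621 0.0593 0.012 ]
```

View pics/w2c.png

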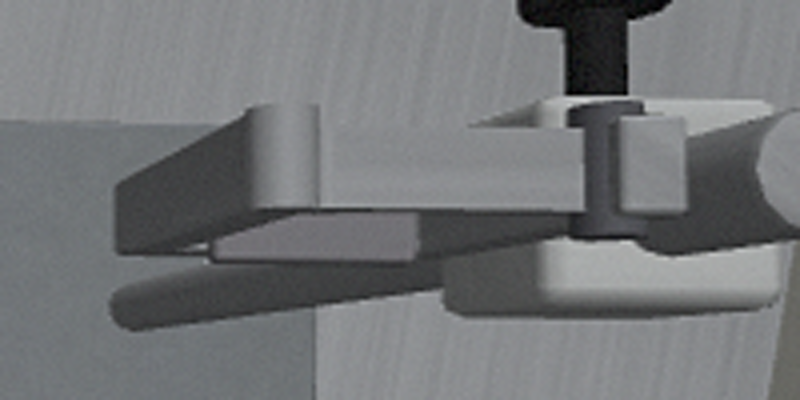

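```bash
python3 - <<'E'
from go import *
Rt,p=tcp(-.051,-.001,.232); print(units(Rc,pc,Rt,p))
print('stand +y 1mm',units(Rc,pc,Rc,pc+RS[:,1]*.001),'down 10mm',units(Rc,pc,Rc,pc-[0,0,.01]))
E
```

```text
t 6.6 pos [ 0.4889 -0.2547  0.2876] q [ 0.02  0.39  0.7   1.66 -0.44  1.45  1.04] f [ 0.12 -0.04 -1.18] open 0.0088 ff 58.86500701541081
([-0.29, 3.05, 0.04], [-0.01, -0.01, 0.06])
stand +y 1mm ([0.04, 0.0, 0.01], [0.0, 0.0, 0.0]) down 10mm ([-0.12, -0.0, 0.38], [0.0, 0.0, 0.0])
```

Request:
servo_tool:
  moves:
    - {"slide":[-0.2,0.3,0],"rotation":[0,0,0],"jaw":1}
    - {"slide":[-0.29,0.7,0],"rotation":[0,0,0.06],"jaw":1}
    - {"slide":[-0.29,1.1,0.04],"rotation":[0,0,0.06],"jaw":1}
    - {"slide":[-0.29,1.5,0.04],"rotation":[0,0,0.06],"jaw":1}
    - {"slide":[-0.29,1.9,0.04],"rotation":[0,0,0.06],"jaw":1}
    - {"slide":[-0.29,2.3,0.04],"rotation":[0,0,0.06],"jaw":1}
    - {"slide":[-0.29,2.7,0.04],"rotation":[0,0,0.06],"jaw":1}
    - {"slide":[-0.29,3.05,0.04],"rotation":[0,0,0.06],"jaw":1}
    - {"slide":[-0.29,3.05,0.04],"rotation":[0,0,0.06],"jaw":1}
    - {"slide":[-0.29,3.05,0.04],"rotation":[0,0,0.06],"jaw":1}

```text
time_s: 7.6
tool_pos: [0.5648, -0.2466, 0.2844]
tool_rot: [-1.823, -2.235, -0.286]
force: [-0.4, 0.1, -0.6]
opening: 0.0086
finger_force: 58.9
```

```bash
python3 - <<'E'
from go import *
from cell import viewer
import pickle
print('stand frame',RS.T@(pc+Rc@REL-O))
d={n:viewer.camera(n) for n in ('scene','wrist')}
pickle.dump((d,s),open('c3.pkl','wb'))
a=cv2.resize(d['scene']['frame'][220:345,110:235],(400,400),interpolation=cv2.INTER_CUBIC)
b=cv2.resize(d['wrist']['frame'][110:260,220:370],(400,400),interpolation=cv2.INTER_CUBIC)
cv2.imwrite('pics/c3.png',np.hstack([a,b])[:,:,::-1])
E
```

```text
t 7.6 pos [ 0.5648 -0.2466  0.2844] q [ 0.02  0.5   0.67  1.52 -0.51  1.5   0.98] f [-0.36  0.12 -0.58] open 0.0086 ff 58.851511726970784
stand frame [-0.05136314 -0.00235208  0.2318536 ]
```

View pics/c3.png

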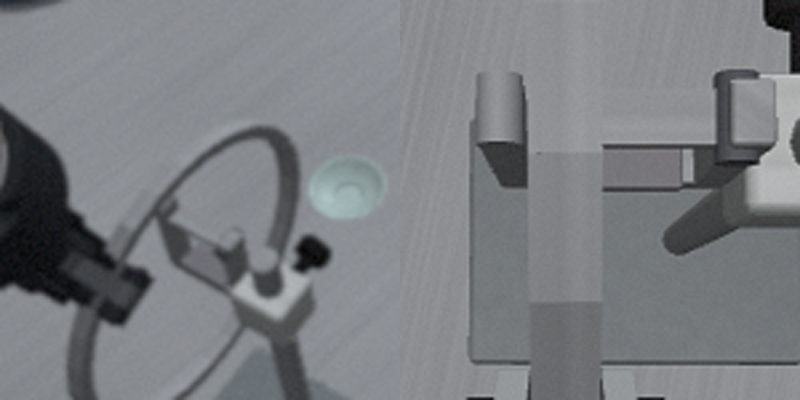

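Request:
servo_tool:
  moves:
    - {"slide":[-0.06,0.04,0.25],"rotation":[0,0,0],"jaw":1}
    - {"slide":[-0.18,0.04,0.6],"rotation":[0,0,0],"jaw":1}
    - {"slide":[-0.3,0.04,0.95],"rotation":[0,0,0],"jaw":1}
    - {"slide":[-0.33,0.04,1.14],"rotation":[0,0,0],"jaw":1}
    - {"slide":[-0.33,0.04,1.14],"rotation":[0,0,0],"jaw":1}

```text
time_s: 8.2
tool_pos: [0.5653, -0.2451, 0.2538]
tool_rot: [-1.822, -2.234, -0.286]
force: [-0.1, 0.1, -1.9]
opening: 0.0086
finger_force: 58.8
```

Request:
servo_tool:
  moves:
    - {"slide":[-0.06,0,0.19],"rotation":[0,0,0],"jaw":1}
    - {"slide":[-0.12,0,0.38],"rotation":[0,0,0],"jaw":1}
    - {"slide":[-0.18,0,0.57],"rotation":[0,0,0],"jaw":1}
    - {"slide":[-0.18,0,0.57],"rotation":[0,0,0],"jaw":1}

```text
time_s: 8.6
tool_pos: [0.5664, -0.245, 0.2406]
tool_rot: [-1.823, -2.236, -0.29]
force: [-0.1, -0.1, 6.2]
opening: 0.0088
finger_force: 59.9
```

```bash
python3 - <<'E'
from go import *
print('stand frame',RS.T@(pc+Rc@REL-O), 'down10',units(Rc,pc,Rc,pc-[0,0,.01]))
E
```

```text
t 8.6 pos [ 0.5664 -0.245   0.2406] q [ 0.02  0.54  0.66  1.57 -0.53  1.42  1.01] f [-0.15 -0.05  6.2 ] open 0.0088 ff 59.88330532098189
stand frame [-0.04935383 -0.00108412  0.18808   ] down10 ([-0.12, -0.0, 0.38], [0.0, 0.0, 0.0])
```

Request:
servo_tool:
  moves:
    - {"slide":[-0.02,0,0.08],"rotation":[0,0,0],"jaw":1}
    - {"slide":[-0.05,0,0.15],"rotation":[0,0,0],"jaw":1}
    - {"slide":[-0.05,0,0.15],"rotation":[0,0,0],"jaw":1}

```text
time_s: 8.9
tool_pos: [0.5663, -0.2453, 0.2371]
tool_rot: [-1.823, -2.237, -0.29]
force: [-0.3, -0.2, 5.8]
opening: 0.0086
finger_force: 59.9
```

Request:
servo_tool:
  moves:
    - {"slide":[-0.02,0,0.08],"rotation":[0,0,0],"jaw":1}
    - {"slide":[-0.05,0,0.15],"rotation":[0,0,0],"jaw":1}
    - {"slide":[-0.05,0,0.15],"rotation":[0,0,0],"jaw":1}

```text
time_s: 9.2
tool_pos: [0.5658, -0.2456, 0.2329]
tool_rot: [-1.823, -2.236, -0.288]
force: [-1.2, -0.1, 6.2]
opening: 0.0087
finger_force: 59.9
```

Request:
servo_tool:
  moves:
    - {"slide":[-0.03,0,0.1],"rotation":[0,0,0],"jaw":1}
    - {"slide":[-0.06,0,0.2],"rotation":[0,0,0],"jaw":1}
    - {"slide":[-0.06,0,0.2],"rotation":[0,0,0],"jaw":1}

```text
time_s: 9.5
tool_pos: [0.5652, -0.2457, 0.2273]
tool_rot: [-1.822, -2.235, -0.287]
force: [-3.0, -0.2, 3.8]
opening: 0.0087
finger_force: 59.6
```

Request:
servo_tool:
  moves:
    - {"slide":[-0.03,0,0.1],"rotation":[0,0,0],"jaw":1}
    - {"slide":[-0.06,0,0.2],"rotation":[0,0,0],"jaw":1}
    - {"slide":[-0.06,0,0.2],"rotation":[0,0,0],"jaw":1}

```text
time_s: 9.8
tool_pos: [0.5644, -0.2457, 0.2205]
tool_rot: [-1.822, -2.234, -0.284]
force: [-5.0, -2.0, 0.8]
opening: 0.0086
finger_force: 59.4
```

```bash
python3 - <<'E'
from go import *
print('stand frame',RS.T@(pc+Rc@REL-O), 'down10',units(Rc,pc,Rc,pc-[0,0,.01]))
E
```

```text
t 9.8 pos [ 0.5644 -0.2457  0.2205] q [ 0.03  0.55  0.65  1.59 -0.54  1.39  1.02] f [-4.96 -1.96  0.77] open 0.0086 ff 59.36970096139703
stand frame [-0.05173723 -0.00134487  0.16799998] down10 ([-0.12, 0.0, 0.38], [0.0, 0.0, 0.0])
```

Request:
servo_tool:
  moves:
    - {"slide":[-0.02,0,0.08],"rotation":[0,0,0],"jaw":1}
    - {"slide":[-0.04,0,0.15],"rotation":[0,0,0],"jaw":1}
    - {"slide":[-0.04,0,0.15],"rotation":[0,0,0],"jaw":1}

```text
time_s: 10.1
tool_pos: [0.5665, -0.2441, 0.2169]
tool_rot: [-1.822, -2.236, -0.288]
force: [0.3, 0.1, -0.6]
opening: 0.0086
finger_force: 59.1
```

Request:
servo_tool:
  moves:
    - {"slide":[-0.02,0,0.06],"rotation":[0,0,0],"jaw":1}
    - {"slide":[-0.03,0,0.1],"rotation":[0,0,0],"jaw":1}
    - {"slide":[-0.03,0,0.1],"rotation":[0,0,0],"jaw":1}

```text
time_s: 10.4
tool_pos: [0.5658, -0.2446, 0.2149]
tool_rot: [-1.822, -2.236, -0.287]
force: [0.5, -0.4, -0.6]
opening: 0.0083
finger_force: 59.1
```

Request:
servo_tool:
  moves:
    - {"slide":[-0.01,0,0.04],"rotation":[0,0,0],"jaw":1}
    - {"slide":[-0.02,0,0.08],"rotation":[0,0,0],"jaw":1}
    - {"slide":[-0.02,0,0.08],"rotation":[0,0,0],"jaw":1}

```text
time_s: 10.7
tool_pos: [0.5657, -0.2447, 0.2132]
tool_rot: [-1.823, -2.235, -0.288]
force: [1.0, -0.4, -1.2]
opening: 0.0085
finger_force: 59.2
```

Request:
servo_tool:
  moves:
    - {"slide":[-0.01,0,0.04],"rotation":[0,0,0],"jaw":1}
    - {"slide":[-0.02,0,0.06],"rotation":[0,0,0],"jaw":1}
    - {"slide":[-0.02,0,0.06],"rotation":[0,0,0],"jaw":1}

```text
time_s: 11.0
tool_pos: [0.5657, -0.2445, 0.2121]
tool_rot: [-1.822, -2.235, -0.289]
force: [0.5, 1.1, 4.3]
opening: 0.0086
finger_force: 59.7
```

Request:
servo_tool:
  moves:
    - {"slide":[0,0,0.02],"rotation":[0,0,0],"jaw":1}
    - {"slide":[0,0,0.02],"rotation":[0,0,0],"jaw":1}
    - {"slide":[0,0,0.02],"rotation":[0,0,0],"jaw":1}
    - {"slide":[0,0,0.02],"rotation":[0,0,0],"jaw":1}

```text
time_s: 11.4
tool_pos: [0.5658, -0.2445, 0.2118]
tool_rot: [-1.822, -2.236, -0.289]
force: [-0.3, 1.4, 5.9]
opening: 0.0083
finger_force: 60.0
```

```bash
python3 - <<'E'
from go import *
from cell import viewer
print('stand frame',RS.T@(pc+Rc@REL-O))
d={n:viewer.camera(n) for n in ('scene','wrist')}
a=cv2.resize(d['scene']['frame'][240:365,110:235],(400,400),interpolation=cv2.INTER_CUBIC)
b=cv2.resize(d['wrist']['frame'][70:290,200:420],(400,400),interpolation=cv2.INTER_CUBIC)
cv2.imwrite('pics/c4.png',np.hstack([a,b])[:,:,::-1])
E
```

```text
t 11.4 pos [ 0.5658 -0.2445  0.2118] q [ 0.03  0.56  0.65  1.6  -0.55  1.37  1.03] f [-0.27  1.36  5.9 ] open 0.0083 ff 59.974384663801175
stand frame [-0.04991735 -0.0003884   0.15926852]
```

View pics/c4.png

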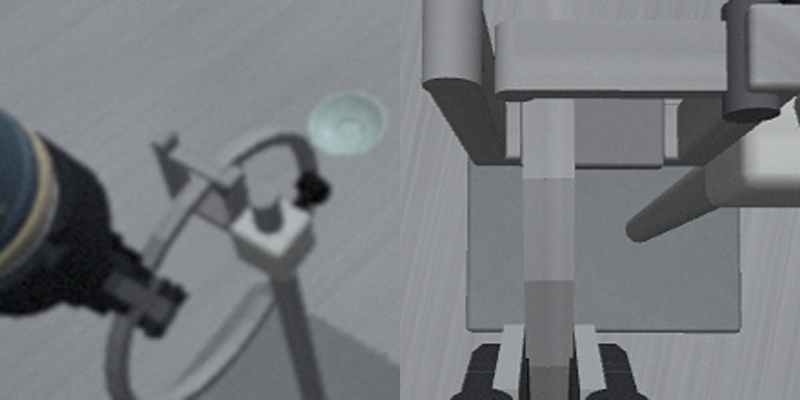

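The last picture shows the gate level and shut over the rim (right half, about (615,60)). The rim crosses the pad below it, and the push-back is steady at about 7 N. Releasing.

Request:
servo_tool:
  moves:
    - {"slide":[0.005,0,-0.02],"rotation":[0,0,0],"jaw":1}
    - {"slide":[0.005,0,-0.02],"rotation":[0,0,0],"jaw":1}
    - {"slide":[0.005,0,-0.02],"rotation":[0,0,0],"jaw":0.6}
    - {"slide":[0.005,0,-0.02],"rotation":[0,0,0],"jaw":0.3}
    - {"slide":[0.005,0,-0.02],"rotation":[0,0,0],"jaw":0}
    - {"slide":[0.005,0,-0.02],"rotation":[0,0,0],"jaw":-0.2}
    - {"slide":[0.005,0,-0.02],"rotation":[0,0,0],"jaw":-0.2}
    - {"slide":[0.005,0,-0.02],"rotation":[0,0,0],"jaw":-0.2}

```text
time_s: 12.3
tool_pos: [0.5655, -0.2447, 0.2114]
tool_rot: [-1.823, -2.235, -0.287]
force: [0.7, -0.3, 0.5]
opening: 0.0513
finger_force: 0.0
```

Request:
servo_tool:
  moves:
    - {"slide":[0,0,-0.4],"rotation":[0,0,0],"jaw":-0.2}
    - {"slide":[0,0,-0.9],"rotation":[0,0,0],"jaw":-0.2}
    - {"slide":[0,0,-1.6],"rotation":[0,0,0],"jaw":-0.2}
    - {"slide":[0,0,-2.4],"rotation":[0,0,0],"jaw":-0.2}
    - {"slide":[-0.5,0,-3.4],"rotation":[0,0,0],"jaw":-0.2}
    - {"slide":[-1,0,-4.4],"rotation":[0,0,0],"jaw":-0.2}
    - {"slide":[-1.5,0,-5],"rotation":[0,0,0],"jaw":-0.2}
    - {"slide":[-1.5,0,-5],"rotation":[0,0,0],"jaw":-0.2}

```text
time_s: 13.1
tool_pos: [0.5804, -0.321, 0.3215]
tool_rot: [-1.83, -2.237, -0.286]
force: [-0.5, -0.5, 0.1]
opening: 0.0517
finger_force: 0.0
```

Request:
servo_tool:
  moves:
    - {"slide":[0,0,0],"rotation":[0,0,0],"jaw":-0.2}
    - {"slide":[0,0,0],"rotation":[0,0,0],"jaw":-0.2}
    - {"slide":[0,0,0],"rotation":[0,0,0],"jaw":-0.2}
    - {"slide":[0,0,0],"rotation":[0,0,0],"jaw":-0.2}
    - {"slide":[0,0,0],"rotation":[0,0,0],"jaw":-0.2}
    - {"slide":[0,0,0],"rotation":[0,0,0],"jaw":-0.2}
    - {"slide":[0,0,0],"rotation":[0,0,0],"jaw":-0.2}
    - {"slide":[0,0,0],"rotation":[0,0,0],"jaw":-0.2}
    - {"slide":[0,0,0],"rotation":[0,0,0],"jaw":-0.2}
    - {"slide":[0,0,0],"rotation":[0,0,0],"jaw":-0.2}

```text
time_s: 14.1
tool_pos: [0.5806, -0.3174, 0.3188]
tool_rot: [-1.823, -2.235, -0.287]
force: [-0.4, -0.3, -1.0]
opening: 0.0515
finger_force: 0.0
```

```bash
python3 - <<'E'
from go import *
from cell import viewer
F=[]
for i in range(12): F.append(viewer.camera('scene')['frame'].astype(int)[200:420,100:280])
print([round(float(np.abs(F[i+1]-F[i]).mean()),2) for i in range(11)], 'first-last',[int((np.abs(F[k]-F[0]).sum(2)>60).sum()) for k in (1,6,11)])
E
```

```text
t 14.1 pos [ 0.5806 -0.3174  0.3188] q [ 0.14  0.58  0.68  1.33 -0.52  1.63  1.03] f [-0.36 -0.34 -1.03] open 0.0515 ff 0.0
[1.74, 1.67, 1.71, 1.69, 1.69, 1.71, 1.66, 1.71, 1.67, 1.7, 1.68] first-last [5, 10, 11]
```

Request:
servo_tool:
  moves:
    - {"slide":[0,0,0],"jaw":-0.2,"rotation":[0,0,0]}
    - {"slide":[0,0,0],"jaw":-0.2,"rotation":[0,0,0]}
    - {"slide":[0,0,0],"jaw":-0.2,"rotation":[0,0,0]}
    - {"slide":[0,0,0],"jaw":-0.2,"rotation":[0,0,0]}
    - {"slide":[0,0,0],"jaw":-0.2,"rotation":[0,0,0]}
    - {"slide":[0,0,0],"jaw":-0.2,"rotation":[0,0,0]}
    - {"slide":[0,0,0],"jaw":-0.2,"rotation":[0,0,0]}
    - {"slide":[0,0,0],"jaw":-0.2,"rotation":[0,0,0]}
    - {"slide":[0,0,0],"jaw":-0.2,"rotation":[0,0,0]}
    - {"slide":[0,0,0],"jaw":-0.2,"rotation":[0,0,0]}

```text
time_s: 15.7
tool_pos: [0.5806, -0.3173, 0.3189]
tool_rot: [-1.823, -2.235, -0.287]
force: [-0.6, 0.3, -0.7]
opening: 0.0514
finger_force: 0.0
```

```bash
python3 - <<'E'
from go import *
from cell import viewer
import pickle
S=viewer.camera('scene'); f=S['frame'].astype(int).sum(2)/3; f0=pickle.load(open('c0.pkl','rb'))['scene']['frame'].astype(int).sum(2)/3
c=O+RS@[-.05,0,.159]; out=[]
for q in range(0,360,20):
    a=np.radians(q); u,v=np.round(proj(S,c+.086*(np.cos(a)*RS[:,1]+np.sin(a)*np.array([0,0,1])))).astype(int)
    out.append((q,int(f[v-1:v+2,u-1:u+2].mean()-f0[v-1:v+2,u-1:u+2].mean())))
print(out)
E
```

```text
t 15.7 pos [ 0.5806 -0.3173  0.3189] q [ 0.14  0.58  0.68  1.33 -0.52  1.63  1.03] f [-0.56  0.28 -0.74] open 0.0514 ff 0.0
[(0, -58), (20, -70), (40, -55), (60, -47), (80, 0), (100, -37), (120, -51), (140, -60), (160, -65), (180, -68), (200, -61), (220, -26), (240, 9), (260, 2), (280, -8), (300, 0), (320, 0), (340, -9)]
```

```bash
python3 -c "
from cell import job_done; print(job_done())"
```

```text
the job is handed in; nothing more can be done
None
```

The large steel hoop is hanging on the stand's hook. The rim is seated under the shut gate, the gripper is open and clear, and the hoop hangs still. I handed the job in at about 16 s, with no verdict returned.

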